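Clamp a round blank in the vee jig

ROBOT

A 6-joint arm with a two-finger parallel gripper is mounted at the origin on the work surface. World frame = base frame: x ahead of the robot, y to its left, z up, the work surface at z = 0. Lengths are in m, angles in rad, forces in N, time in s.
With the tool pointing down it reaches from about 0.25 to 0.775 m from the base axis. Payload 4 kg.
Tool frame: the origin (TCP) lies between the finger pads; the fingertips stand 25 mm ahead of it and the grasp point (between the pads) lies 6 mm ahead of it; z points along the fingers, y is the line along which they close (so a half turn about z gives the same grasp; the last joint's range is limited). The gripper opens to 85 mm and grips with 20 to 120 N. Pads are 22 mm wide; open, the fingers measure 114 mm over their backs; the gripper's body (76 mm by 85 mm) begins 54 mm behind the grasp point. The pads swing forward as they close: fully open they stand 13 mm farther back than shut.
Start: joints at [-1.389, 0.087, 1.371, -0, 1.684, -0.103], TCP at [0.155, -0.528, 0.256] pointing down, gripper open.
Joint ranges: [-3.1, 3.1], [-0.76, 2.03], [0.27, 2.55], [-1.08, 4.22], [0.17, 2.65], [-2.57, 2.57]. Speed limits (rad/s): [2.79, 2.79, 3.14, 3.14, 3.14, 3.14].

INTERFACE

Orientations are given as a unit quaternion [x, y, z, w].
In Python, from plant import arm, eoat, solve_ik, sensors, cams, ticket gives the robot as it stands. The module is installed in compiled form; this text tells all that it offers. Calls block until the motion is done:
- arm.move_pose(position, orientation): joint-space move of the TCP to a pose.
- arm.move_l(position, rotation=None, speed=0.15, stop_force=None): straight line of the TCP; rotation=None keeps the orientation; speed is the mean speed in m/s. With stop_force (N) it stops when the force on the tool has changed by that much, and returns True; else False.
- arm.set_joints(angles): joint-space move.
- eoat.command_gripper(opening, newtons=None): finger opening in m; newtons is the grip in N (None keeps the last); returns when the fingers have stopped.
- arm.pause(seconds).
- solve_ik(position, orientation): joint angles nearest the present ones, or None.
- sensors.read_state(): the state.
- cams.snapshot(name): name is "side" or "top" or "wrist"; returns a dict with "pixels" (400x640x3 uint8, red, green, blue), "fx", "fy", "cx", "cy" (pixels), "rvec" (rotation vector, rad) and "tvec" (3), from world to camera coordinates, as OpenCV has them. Camera axes: x right, y down, z forward; pixel columns grow to the right and rows downward; lengths in m; the calibration is good to about 2 mm. A picture is of the moment at which its call begins. There is no depth.
A pose or a line that the arm cannot do raises arm.PlanningError and nothing moves.
- ticket.sign_off(): hands the job in; it is judged then, once.
The state is a dict: "t": time; "qpos": joint angles; "joint_vel": joint speeds; "joint_torque": joint torques, N m; "eef_pos": TCP position; "orientation": TCP orientation; "force": force on the tool from outside, world axes, zero at the start; "torque": the same for the moment, N m; "opening": finger opening in m; "grip_force": force on a finger pad.
Only numpy, scipy, OpenCV 4.12 (cv2) and the standard library are available. Lean on these libraries where they do the work, as an engineer would, in place of code of your own. Each camera call takes 0.05 s, during which the arm holds its last target. There are 200 camera calls.

TASK

Roll the round wooden blank up the jig's sloping deck and let it drop into the vee cradle so that it lies square on both flanks, then slide it along the vee until its end is flush against the end plate. Then press the clamp arm down until its sprung foot grips the blank with about 5 to 10 N, without driving the spring solid, and leave it clamped. Be gentle with the blank (never push it with more than 25 N) and do not disturb the other things on the bench.

Things in the scene. Friction and masses are not known exactly. Their poses are not given: they have to be found in the camera images.
- jig: plywood vee jig fixed to the bench, base board 280 x 270 mm. Origin on the bench under the bottom line of the vee; x points away from the sloping deck (roughly away from the robot), y along the vee towards the end plate, z up. 90 degree vee: bottom line at height 12 mm, y -60 to +75 mm; far flank rises to x +60, height 72 mm. A 262 mm high steel post stands at x +85 mm
- lip (a point): middle of the vee's near lip, where the deck ends: jig frame (-38, 0, 50) mm. From here the deck falls at 4 degrees towards the robot, x -38 to -143 mm, y -75 to +75 mm, and ends in a raised front bar, x -143 to -156 mm, top at height 56 mm
- endplate (a point): on the inner face of the upright wooden end plate: jig frame (0, +75, 75.6) mm. The plate spans x -45 to +55 mm, is 12 mm thick, top at height 108 mm
- seat (a point): where the blank's centre must end up: in the jig's frame at (0, 0, 75.6) mm, same axes as the jig. It is the blank's centre when it lies fully in the vee with its end against the end plate
- blank: round wooden blank, diameter 90, length 150 mm, about 0.4 kg; too thick to grasp. Origin at its centre, y along its axis like the jig's y; x and z turn as it rolls. Starts on the deck, parallel to the vee, against the front bar: x -113, height 90 mm, and 14 to 34 mm short of its final place along y. It rolls back if let go; past the lip it drops into the vee, where sliding it takes up to 6 N
- clamp: steel clamp arm with a wooden push knob (34 mm across, 20 mm high) on its free end, at jig x 0, y 0. Origin: centre of the knob's top face, which starts 240 to 255 mm above the bench. The arm, 20 mm wide, runs from 20 mm before the knob back to the post. Pressed on the knob it slides straight down (up to 90 mm) at about 8 N, stays where it is left and holds up to 12 N from below
- underside (a point): underside of the clamp arm below the knob. Under it is the rubber foot, 28 mm across, on a spring: 2.5 N per mm, 6 mm travel, solid at 15 N. The foot's screw setting is unknown: its underside is 75 to 89 mm below the knob's top, so feel for the touch. Over 14 N on the blank dents it; 5 to 10 N is right: 13 to 18 N on the knob in all, while sliding down slowly
- offcut: small loose wood offcut, 45 x 28 x 22 mm, on the jig's base board; leave alone (origin under its centre)
- washer: brass washer, 32 mm across, on the jig's base board; leave alone
- mallet: hammer lying on the bench to the left; leave alone
- driver: screwdriver lying on the bench to the right; leave alone
- glue: white glue bottle, 54 mm across, 150 mm high, to the right; leave alone
- wax: low metal tin, 68 mm across, 60 mm high, to the left; leave alone
- keepbox: small closed wooden box, 100 x 130 x 66 mm, to the right; leave alone
Mind the look-alikes: they are no part of the job. Leave any pink or turquoise look-alike of the blank alone.

How it is judged:
By the outcome, as a careful person would: the job done as asked, in the order asked, and still so for the second after the job is handed in, with the robot touching nothing.
It also fails if it takes over 58 s, if anything falls off the work surface, if the arm or the gripper's body presses on something with over 40 N, if the wrist force passes 120 N, or if a joint passes its speed limit or range.

## Working session

There is one attempt and no reset: what is moved stays moved. The work goes in short steps, each a Python script; the robot and the scene stay as the last script left them, time stands still between calls to the robot, and variables do not carry over. Pictures are saved under pics/ and viewed, at most 10 in all, crops included, and the job is handed in when it is done.

```bash
mkdir -p pics; python3 - <<'E'
from plant import arm, eoat, solve_ik, sensors, cams, ticket
import cv2, numpy as np
for n in ["top","side"]:
    s=cams.snapshot(n); cv2.imwrite(f"pics/{n}0.png",s["pixels"][:,:,::-1])
    R=cv2.Rodrigues(np.array(s["rvec"],float))[0]; print(n,s["fx"],s["cx"],s["cy"],"cam",(-R.T@np.array(s["tvec"]).ravel()).round(3),"fwd",R[2].round(3))
st=sensors.read_state(); print({k:st[k] for k in("t","eef_pos","orientation","force","opening")})
E
```

```text
top 415.3220233730996 317.5320681876635 196.2321443921096 cam [0.235 0.009 1.385] fwd [ 0.199  0.002 -0.98 ]
side 475.7336249687845 315.9369456357046 201.2649159354238 cam [ 0.025 -1.337  1.226] fwd [ 0.273  0.76  -0.589]
{'t': 0.1, 'eef_pos': array([ 0.1544631 , -0.52744127,  0.25519373]), 'orientation': array([ 9.89875316e-01,  1.41935615e-01, -4.76540312e-05, -1.06658534e-03]), 'force': array([0.79595511, 0.19987891, 0.32070265]), 'opening': 0.08508465163498596}
```

View pics/top0.png

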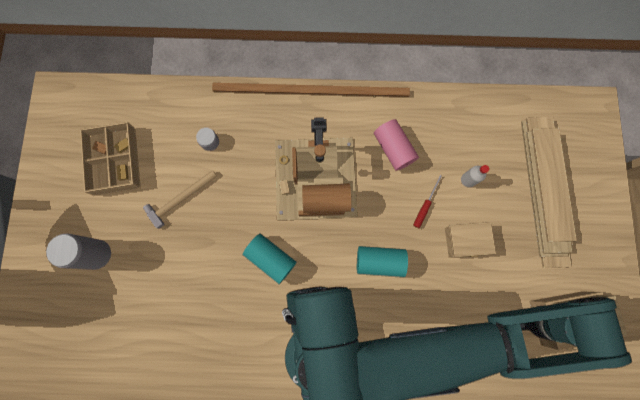

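View pics/side0.png

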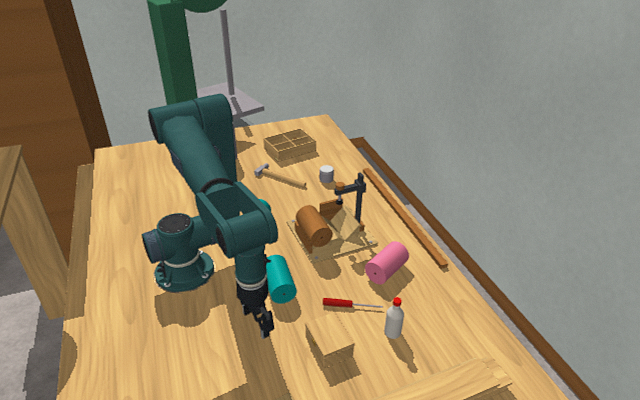

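The top view shows +x up and +y left. The brown blank is at (326,199), the knob near (320,152), the end plate at (295,165) and the jig base spans columns 276–356, rows 138–220. The side view agrees: blank at (313,226), knob at about (340,187). Next I'll enlarge both.

```bash
cat > h.py <<'E'
from plant import arm, eoat, solve_ik, sensors, cams, ticket
import cv2, numpy as np
from scipy.spatial.transform import Rotation as Ro
def ray(s,uv):
    R=cv2.Rodrigues(np.array(s["rvec"],float))[0]; c=-R.T@np.array(s["tvec"],float).ravel()
    d=R.T@np.array([(uv[0]-s["cx"])/s["fx"],(uv[1]-s["cy"])/s["fy"],1]); return c,d
def onz(s,uv,z):
    c,d=ray(s,uv); return c+d*(z-c[2])/d[2]
def tri(s1,a,s2,b):
    c1,d1=ray(s1,a); c2,d2=ray(s2,b)
    k=np.linalg.lstsq(np.c_[d1,-d2],c2-c1,rcond=None)[0]
    p,q=c1+k[0]*d1,c2+k[1]*d2; return (p+q)/2,np.linalg.norm(p-q)
def mask(s,box=(0,0,640,400)):
    h=cv2.cvtColor(s["pixels"],cv2.COLOR_RGB2HSV); m=((h[...,0]>=5)&(h[...,0]<=14)&(h[...,1]>140)).astype(np.uint8)
    z=np.zeros_like(m); x0,y0,x1,y1=box; z[y0:y1,x0:x1]=m[y0:y1,x0:x1]; return z
E
python3 - <<'E'
from h import *
im=[]
for n,b in [("top",(265,110,365,230)),("side",(280,165,400,265))]:
    s=cams.snapshot(n); m=mask(s,b)
    k,l,st,ce=cv2.connectedComponentsWithStats(m)
    for i in range(1,k):
        if st[i,4]>15: print(n,st[i],ce[i].round(1),[np.round(v,1) for v in cv2.minAreaRect(np.argwhere(l==i)[:,::-1].astype(np.float32))])
    x0,y0,x1,y1=b; p=s["pixels"][y0:y1,x0:x1,::-1]
    im.append(cv2.resize(p,None,fx=4.8,fy=4.8,interpolation=cv2.INTER_CUBIC))
cv2.imwrite("pics/c1.png",im[0]);cv2.imwrite("pics/c2.png",im[1])
E
```

```text
top [336 208   8   6  19] [339.2 211.3] [array([339.1, 211.3]), array([7.6, 4. ]), np.float64(26.6)]
top [312 211  10   4  16] [316.4 213.3] [array([316.5, 212.5]), array([9., 3.]), np.float64(0.0)]
side [378 165  22  25 125] [390.9 175. ] [array([391. , 174.8]), array([31.9,  7.1]), np.float64(48.4)]
side [368 172   7   7  17] [371.3 176. ] [array([370.8, 175.8]), array([4.9, 5.7]), np.float64(45.0)]
side [370 178   9   8  21] [374.4 181.1] [array([374.5, 180.5]), array([7.1, 5.7]), np.float64(45.0)]
side [337 182   7   8  23] [340.4 184.9] [array([341. , 184.8]), array([7.8, 5.3]), np.float64(51.3)]
side [377 182  11  15  42] [381.3 189.7] [array([381.7, 189.8]), array([15. ,  5.8]), np.float64(56.3)]
side [387 199  10   7  22] [392.4 202.3] [array([392.3, 202.3]), array([9.2, 5.7]), np.float64(45.0)]
side [322 200  19  19 122] [330.1 208.8] [array([328.8, 207.8]), array([16.3, 18.4]), np.float64(45.0)]
side [320 203   4  10  17] [321.1 207.2] [array([321.5, 207.5]), array([9., 3.]), np.float64(90.0)]
side [297 207  35  39 333] [313.2 227.7] [array([310.6, 228.3]), array([41.9, 25.3]), np.float64(41.8)]
side [315 214   6   7  17] [318.4 216.5] [array([318.8, 216.4]), array([6.4, 4.1]), np.float64(38.7)]
side [295 225   6  12  22] [297.6 230.1] [array([297.7, 230.6]), array([11.7,  3.2]), np.float64(68.2)]
side [300 229   9  16  45] [304.1 236. ] [array([304. , 236.5]), array([ 8., 15.]), np.float64(0.0)]
side [306 242   8  11  26] [309.4 246.4] [array([309., 246.]), array([ 5.4, 10.7]), np.float64(26.6)]
```

View pics/c1.png

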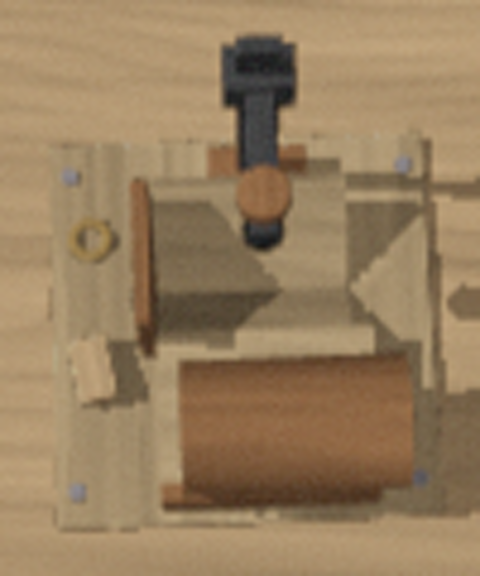

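View pics/c2.png

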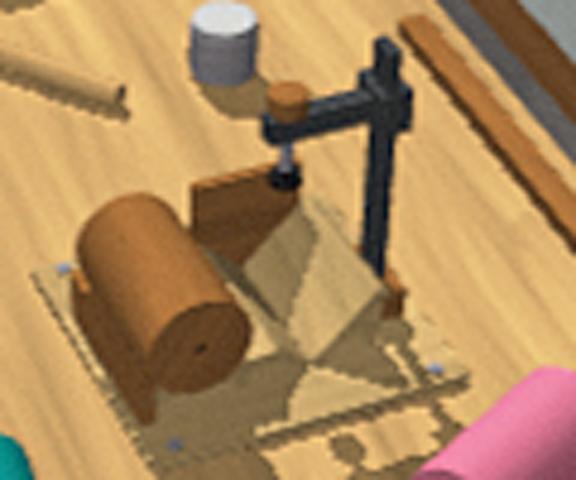

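The top crop shows the knob top at crop (264,193), the board screws at (70,177), (403,164), (77,492) and (420,478), and the blank spanning x 181–412. In the side crop the knob top is at (287,88) and the blank's near end-disc centre is at about (201,347). Next I compute the jig frame from these.

```bash
python3 - <<'E'
from h import *
T=cams.snapshot("top");S=cams.snapshot("side")
t=lambda u,v:((u+.5)/4.8-.5+265,(v+.5)/4.8-.5+110)
s=lambda u,v:((u+.5)/4.8-.5+280,(v+.5)/4.8-.5+165)
K,e=tri(T,t(264,193),S,s(287,88)); print("knob",K.round(4),e.round(4))
P=[onz(T,t(*p),.012) for p in [(70,177),(403,164),(77,492),(420,478)]]
print("screws",np.round(P,4)[:,:2].tolist(),"mean",np.mean(P,0).round(4))
d=(P[0]-P[1])+(P[2]-P[3]); d2=(P[0]-P[2])+(P[1]-P[3]); print("yaw",np.degrees(np.arctan2(-d[0],d[1])),np.degrees(np.arctan2(d2[1],d2[0])))
S4=[onz(S,s(*p),.012) for p in [(63,268),(175,445),(435,370)]]; print("side screws(+y-x,-y-x,-y+x)",np.round(S4,4)[:,:2].tolist())
print("board corners",[onz(T,t(*p),.010).round(4)[:2].tolist() for p in [(52,146),(425,134),(60,528),(437,514)]])
print("disc",onz(S,s(201,347),.090).round(4))
print("blank top ends",[onz(T,t(*p),z).round(4)[:2].tolist() for p,z in [((181,364),.1),((411,354),.1),((182,440),.132),((412,430),.132)]])
print("plate top", [onz(T,t(*p),.108).round(4)[:2].tolist() for p in [(133,180),(143,355)]])
print("lip/vee line z.05", [onz(T,t(*p),.05).round(4)[:2].tolist() for p in [(160,350),(375,326)]])
print("teal",[onz(T,p,.08).round(3)[:2].tolist() for p in [(252,240),(290,278),(360,250),(406,252)]])
E
```

```text
knob [0.6018 0.0096 0.2448] 0.001
screws [[0.6854, 0.1496], [0.7019, -0.09], [0.4561, 0.1343], [0.4726, -0.1047]] mean [0.579  0.0223 0.012 ]
yaw 3.940456450689428 3.730805141249251
side screws(+y-x,-y-x,-y+x) [[0.4542, 0.1349], [0.4708, -0.1048], [0.6992, -0.0901]]
board corners [[0.7091, 0.1638], [0.7258, -0.1059], [0.4308, 0.1452], [0.4478, -0.117]]
disc [ 0.4976 -0.0871  0.09  ]
blank top ends [[0.5295, 0.0614], [0.5405, -0.0906], [0.4723, 0.0577], [0.4829, -0.0893]]
plate top [[0.653, 0.0975], [0.533, 0.0862]]
lip/vee line z.05 [[0.5504, 0.0782], [0.5715, -0.0694]]
teal [[0.354, 0.214], [0.241, 0.09], [0.332, -0.125], [0.33, -0.269]]
```

Two independent views agree on the screws. Jig yaw is about 3.9°, the origin is about (0.603, 0.0095), and the knob is at z 0.245, inside its 240–255 range. The blank's y offset is about -16 mm. Now I roll it with the open gripper, so the two contacts stop it yawing.

```bash
cat >> h.py <<'E'
YAW=np.radians(3.85); O=np.array([0.603,0.0095]); RZ=np.array([[np.cos(YAW),-np.sin(YAW)],[np.sin(YAW),np.cos(YAW)]])
def W(x,y,z): return np.r_[O+RZ@np.array([x,y])/1000,z/1000]
def J(p): return np.r_[RZ.T@(np.array(p)[:2]-O)*1000,p[2]*1000].round(1)
def down(a): # tool y axis at angle a (deg) from jig y
    th=YAW+np.radians(a); y=np.array([-np.sin(th),np.cos(th),0]); z=np.array([0,0,-1.])
    return Ro.from_matrix(np.c_[np.cross(y,z),y,z]).as_quat()
def st(m=""):
    s=sensors.read_state(); print(m,"t",round(s["t"],2),"J",J(s["eef_pos"]),"F",np.round(s["force"],1),"open",round(s["opening"],3)); return s
def near(p,angs):
    q=np.array(sensors.read_state()["qpos"]); c=[(abs((solve_ik(p,down(a))-q)[5]),a) for a in angs if solve_ik(p,down(a)) is not None]
    print(c); return down(min(c)[1])
def pic(n,f,box=None,k=1):
    s=cams.snapshot(n); p=s["pixels"][:,:,::-1]
    if box: p=p[box[1]:box[3],box[0]:box[2]]
    cv2.imwrite("pics/"+f,cv2.resize(p,None,fx=k,fy=k,interpolation=cv2.INTER_CUBIC)); return s
E
python3 - <<'E'
from h import *
p=np.array(sensors.read_state()["eef_pos"]); p[2]=.30
arm.move_l(p,speed=.2)
a=W(-205,-16,250); q=near(a,[0,180]); arm.move_pose(a,q); st("above")
arm.move_l(W(-205,-16,100),speed=.2); st("down")
print(arm.move_l(W(-165,-16,100.5),speed=.06,stop_force=12)); st("touch")
print(arm.move_l(W(-88,-16,105),speed=.04,stop_force=15)); st("end")
pic("side","r1.png",(270,150,410,270),4.8)
E
```

```text
[(np.float64(1.7274415060065864), 0), (np.float64(1.414151147583207), 180)]
above t 2.7 J [-204.9  -16.6  250. ] F [-0.   0.8  0.4] open 0.086
down t 3.6 J [-204.2  -16.4  101. ] F [-0.2  0.5  0.1] open 0.086
False
touch t 4.42 J [-165.2  -15.9  100.2] F [ 0.  -0.4 -0.7] open 0.085
False
end t 6.49 J [-88.1 -16.  105. ] F [-0.7  0.3 -0.3] open 0.085
```

View pics/r1.png

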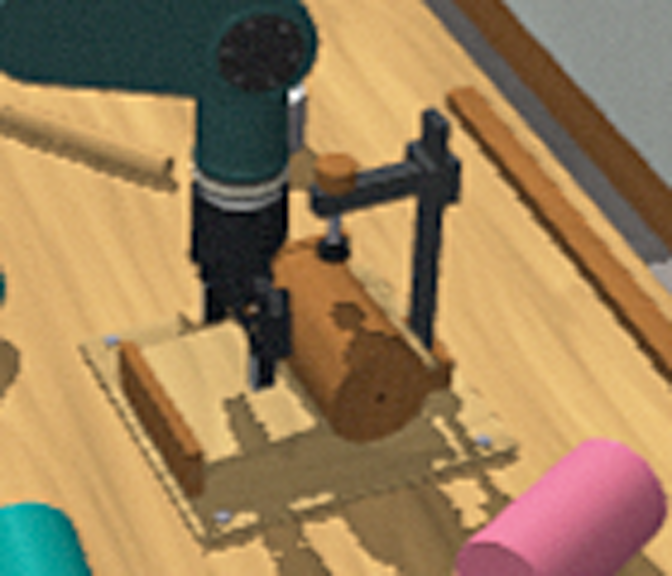

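The blank has dropped into the vee with its end-disc centre at crop (380,397). Now I slide it.

```bash
python3 - <<'E'
from h import *
S=cams.snapshot("side"); print("disc",J(onz(S,((380.5)/4.8-.5+270,397.5/4.8-.5+150),.0756)))
arm.move_l(W(-125,-16,105),speed=.15); arm.move_l(W(-125,-16,220),speed=.25)
eoat.command_gripper(0.0,20)
a=W(-60,-160,220); q=near(a,[90,-90]); arm.move_pose(a,q)
arm.move_l(W(0,-140,220),speed=.2)
print(arm.move_l(W(0,-140,83),speed=.2)); st("down")
for y in range(-120,-70,5):
    r=arm.move_l(W(0,y,83),speed=.03 if y<-100 else .02,stop_force=None if y<=-120 else 12); s=st(f"{y} {r}")
    if r or (RZ.T@s["force"][:2])[1]<-13: break
pic("top","s1.png",(255,100,375,230),4.6)
pic("side","s2.png",(280,150,400,260),4.8)
E
```

```text
disc [  1.  -89.7  75.6]
[(np.float64(1.7915852066023241), -90)]
False
down t 11.24 J [   0.6 -140.6   84.7] F [0.4 0.3 0.4] open 0.0
-120 False t 12.06 J [  -0.  -120.    82.9] F [0.2 0.1 0.1] open -0.0
-115 False t 12.38 J [   0.  -114.9   83. ] F [-0.6  0.7  0.7] open -0.0
-110 False t 12.69 J [   0.  -109.8   83. ] F [-0.7  0.7  0. ] open 0.0
-105 False t 13.01 J [  -0.  -104.8   83. ] F [ 0.2 -0.1  0.5] open -0.0
-100 False t 13.41 J [   0.2 -100.6   83.3] F [ 0.7 -4.1  0.7] open -0.0
-95 False t 13.81 J [  0.2 -95.   83.2] F [ 0.9 -3.3  0.3] open 0.0
-90 False t 14.21 J [  0.1 -89.9  83.2] F [ 0.4 -3.6  2.3] open 0.0
-85 False t 14.61 J [  0.2 -86.9  83.2] F [ 1.3 -9.   1.4] open -0.0
-80 True t 14.86 J [  0.1 -87.4  83.1] F [ 1.3 -2.9  1.4] open -0.0
```

View pics/s1.png

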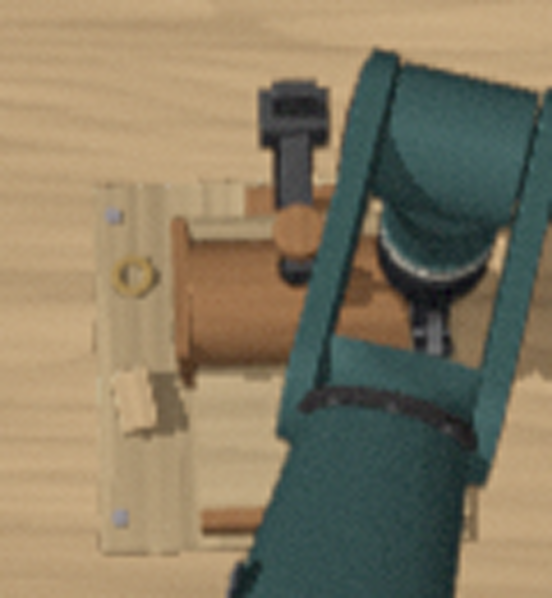

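The blank butts against the end plate: its left end is at crop x≈190 with no gap, the force rose sharply at TCP y≈-87, and that matches the end face being at -75. Next I press the clamp.

```bash
python3 - <<'E'
from h import *
arm.move_l(W(0,-125,84),speed=.1); arm.move_l(W(0,-140,300),speed=.25); arm.move_l(W(-1,0,300),speed=.2)
arm.pause(.3); st("above")
pic("side","k1.png",(280,130,400,250),4.8)
print(arm.move_l(W(-1,0,278),speed=.05))
print(arm.move_l(W(-1,0,262),speed=.015,stop_force=3)); s=st("knob")
z=J(s["eef_pos"])[2]
print("contact",z)
E
```

```text
above t 17.64 J [ -1.   -1.  299.9] F [-0.5  0.   0.3] open -0.0
False
True
knob t 19.07 J [ -1.1  -0.  265.7] F [0.1 0.3 3.3] open 0.0
contact 265.7
```

View pics/k1.png

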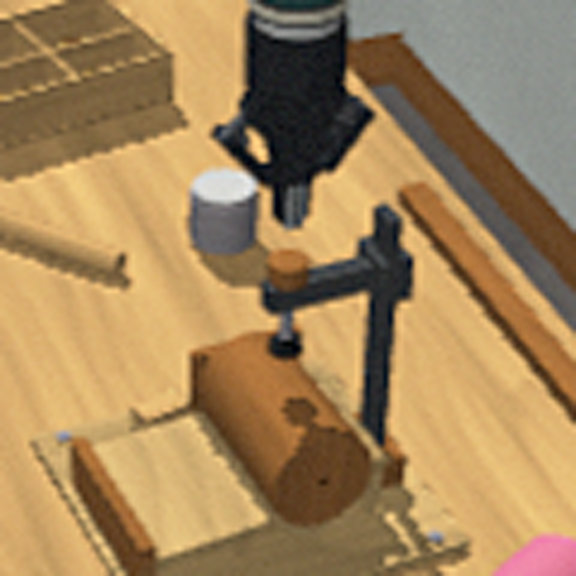

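The blank is flush with the plate and the foot sits centred above it. The knob's top is at 241 mm. Now I press in small, slow steps.

```bash
python3 - <<'E'
from h import *
print(arm.move_l(W(-1,0,237),speed=.02,stop_force=12)); s=st("free slide")
z=237
while z>214:
    z-=1; r=arm.move_l(W(-1,0,z),speed=.006,stop_force=9); s=sensors.read_state()
    print(z,r,J(s["eef_pos"])[2],s["force"][2].round(2),round(s["t"],1))
    if r or s["force"][2]>11: break
E
```

```text
False
free slide t 20.6 J [ -1.    0.  238.7] F [-2.5  0.5  7. ] open -0.0
236 False 237.7 6.93 20.9
235 False 236.7 6.91 21.2
234 False 235.7 7.34 21.6
233 False 234.7 7.08 21.9
232 False 233.8 7.26 22.2
231 False 233.1 7.87 22.5
230 False 232.6 9.94 22.8
229 False 232.1 10.66 23.1
228 False 231.6 12.01 23.4
```

```bash
python3 - <<'E'
from h import *
z=228
while z>224:
    z-=.5; arm.move_l(W(-1,0,z),speed=.006,stop_force=5); s=sensors.read_state()
    print(z,J(s["eef_pos"])[2],s["force"][2].round(2),round(s["t"],1))
    if s["force"][2]>14.2: break
arm.move_l(W(-1,0,262),speed=.05); arm.move_l(W(-1,0,310),speed=.15)
arm.move_l(W(-130,-120,320),speed=.25); st("clear")
pic("side","f1.png",(280,130,400,250),4.8)
pic("top","f2.png",(200,80,440,270),3.1)
E
```

```text
227.5 231.4 12.91 23.7
227.0 231.1 14.3 23.9
clear t 26.12 J [-129.8 -119.5  319.2] F [ 0.8 -0.6  0.3] open 0.0
```

View pics/f1.png

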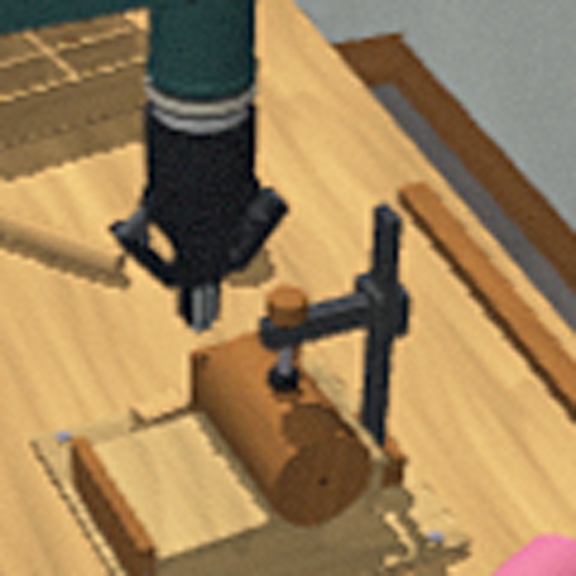

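View pics/f2.png

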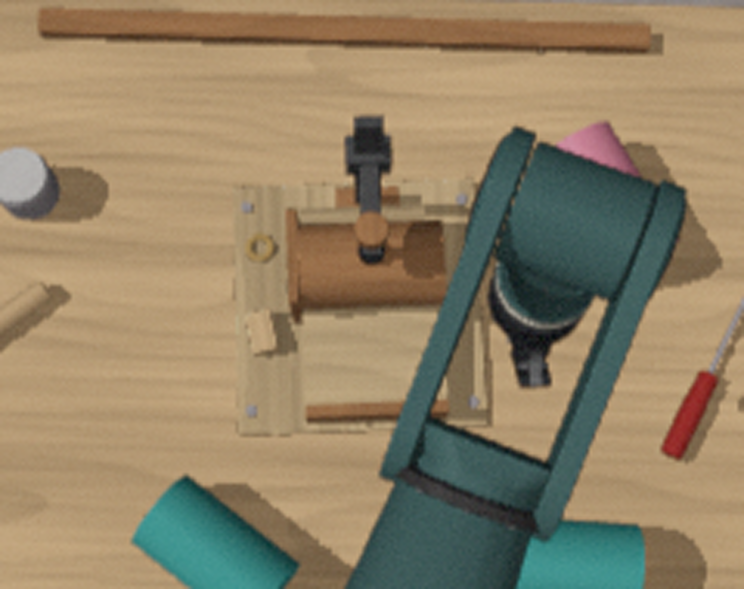

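The foot rests on the blank at crop (285,378), the blank is flush with the plate in both views, and the offcut, washer and other objects haven't moved. The spring force is about 6–7 N, so I'm handing it in.

```bash
python3 -c "
from plant import ticket; print(ticket.sign_off())"
```

```text
the job is handed in; nothing more can be done
None
```

I handed in the job after about 26 s: the blank lies in the vee flush against the end plate, and the foot grips it with about 6–7 N, worked out from the press force and spring travel. Nothing else on the bench was disturbed as far as the final pictures show; no verdict came back.

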